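# Hold the sprung lid of the lamp test box at the set loading angle

## Task

The operator needs both hands free to fit a lamp in the test box, so hold its lid for them: first take the roll of packing tape off the closed lid and lay it flat in the empty open tray, then lift the lid against its closing spring until the pointer on its edge is in line with the brass index set on the quadrant at the side of the box. Finish still holding the lid at that angle with the gripper - do not let go - and leave the box's index and everything else on the bench as they are.

Things in the scene. Friction and masses are not known exactly. Their poses are not given: they have to be found in the camera images.
- test_box: Light grey electrical test box fixed on the bench, 260 mm deep (its x), 280 mm wide (its y); top of the closed lid at 136 mm. Origin: centre of its underside. x points from the handle edge to the hinge, z up. On its -y side (y = -153 to -149 mm; index out to -171) is an aluminium quadrant: arc of radius 164 to 186 mm about the hinge, level to 54 degrees, ticks every 10, up to 285 mm high.
- hinge (a point): Middle of the lid's hinge line at the rear of the box, which runs along the box's y: at x = +130, y = 0, z = 128 mm in the box frame. Axes as the box.
- lid (a joint): Opening angle of the lid in rad: 0 closed, growing as the front edge rises; travel 0 to 1.3. A spring in the hinge and the lid's weight (about 0.6 kg, varies) pull it shut: about 7 to 10 N at the handle, more as it opens. It falls shut if let go.
- lid_handle (a point): Middle of the lid's bow handle: round steel bar, 10 mm thick, 120 mm between its legs, parallel to the hinge (lid's y), centre 38 mm above the lid's top, free below. At lid angle a it lies in the box frame at x = 130 - 235 cos a + 46 sin a, y = 0, z = 128 + 235 sin a + 46 cos a (mm). Frame turns with the lid: x towards the hinge, z out of the lid's top.
- lid_pointer (a point): Tip of the dark steel pointer blade on the lid's -y edge, 158 mm from the hinge line, in the lid's mid-plane. Its frame turns with the lid.
- index (a joint): Angle in rad at which the index is clamped on the quadrant, measured like the lid's angle: the lid is at the set angle when joint lid equals this value. 0.38 to 0.70; it stays clamped.
- index_tip (a point): Inner tip of the index, a brass block 32 x 10 x 16 mm with a dark thumb screw, clamped on the quadrant and pointing at the hinge; 158 mm from the hinge line. The lid's pointer tip meets this point when the lid is at the set angle. Its frame is turned as the lid's is at the set angle.
- tape_roll: Roll of brown packing tape lying flat on the lid between handle and hinge: 100 mm outer diameter, 76 mm open core (wall 12 mm), 48 mm high, 0.16 kg. Origin: centre of its underside, z along its axis. It can be pinched across the wall from above.
- tray: Empty open square tray of grey plastic, fixed on the bench: outside 180 x 180 x 36 mm, walls 4 mm, inner floor 4 mm above the bench. Origin: centre of its underside.
- lamp_a: Bystander: white lamp head standing on its 72 mm flange, 99 mm high.
- lamp_b: Bystander: a second lamp head like the first.
- tape_gun: Bystander: hand tape dispenser lying on its side, about 200 x 180 mm, 55 mm high.
- cutter: Bystander: black cutter knife lying flat on the carton, 150 mm long, 14 mm high.
- scanner: Bystander: hand barcode scanner lying flat, 180 mm long, 34 mm high.
- carton: Bystander: black product carton 120 x 140 x 90 mm.
- foam_pads: Bystander: stack of white foam pads 150 x 110 x 49 mm.
Not all that is in view belongs to the job. Leave any red look-alike of the tape_roll alone.

How it is judged:
By the outcome, as a careful person would: the job done as asked, in the order asked, and still so for the second after the job is handed in, while the arm keeps its last pose, push and grip.
It also fails if it takes over 58 s, if anything falls off the work surface, if the arm or the gripper's body presses on something with over 40 N, if the wrist force passes 120 N, or if a joint passes its speed limit or range.

## Robot

A 6-joint arm with a two-finger parallel gripper is mounted at the origin on the work surface. World frame = base frame: x ahead of the robot, y to its left, z up, the work surface at z = 0. Lengths are in m, angles in rad, forces in N, time in s.
With the tool pointing down it reaches from about 0.3 to 0.875 m from the base axis. Payload 6.4 kg.
Tool frame: the origin (TCP) lies at the very end of the fingers, on their centre line; the grasp point (between the pads) lies 19 mm behind it; z points along the fingers, y is the line along which they close (so a half turn about z gives the same grasp; the last joint's range is limited). The gripper opens to 85 mm and grips with 20 to 120 N. Pads are 22 mm wide; open, the fingers measure 114 mm over their backs; the gripper's body (76 mm by 85 mm) begins 54 mm behind the grasp point. The pads swing forward as they close: fully open they stand 13 mm farther back than shut.
Start: joints at [1.008, 0.181, 1.607, -0, 1.354, -0.206], TCP at [0.201, 0.539, 0.231] pointing down, gripper open.
Joint ranges: [-2.99, 2.99], [-0.89, 2.07], [0.3, 2.58], [-1.14, 4.28], [0, 2.63], [-3.12, 3.12]. Speed limits (rad/s): [2.57, 2.57, 3.01, 3.14, 3.14, 3.14].

## Interface

Orientations are given as a unit quaternion [w, x, y, z].
In Python, from bench import ctrl gives the robot as it stands.
- The arm moves only by the tool jog_arm, never from a script. Its argument "series" is a list that holds one entry, the list of rows, each a list of 7 numbers: the shift along the tool's x, y, z in mm, then the turn, a rotation vector about the tool's x, y, z in rad, then the finger opening in mm, from 0 to 85.4. In form: [[[tx, ty, tz, rx, ry, rz, gripper], ...]]. A call has exactly 10 rows; each row shifts and turns the commanded pose from where the row before left it, along the tool's axes as they then stand; what a row does not reach is not made up. A row lasts 1/10 s, in which the tool goes at most 50 mm and 8.59 degrees, less where a joint would pass 70% of its speed; a pose out of reach is approached as far as the arm can. A call with a gripper value outside its range is refused whole. The fingers move at their own pace and stop on an object; the grip force is fixed at half the most. Time passes only in rows, so rows that do not move let the fingers close, or fill a call up. It gives the time, the measured TCP pose, the force, the opening and the grip force at its end, in the units of the state.
- ctrl.get_obs(): the state, without advancing time (a new reading comes with each control period).
- ctrl.camera(name): name is "scene" or "top" or "wrist"; returns a dict with "frame" (480x640x3 uint8, blue, green, red), "z_map" (480x640 float32, m along the optical axis (not along the pixel's ray), 0 where there is no reading), "fx", "fy", "cx", "cy" (pixels), "xyz" and "rotation" of the camera in the world. Camera axes: x right, y down, z forward; pixel columns grow to the right and rows downward; lengths in m; the calibration is good to about 2 mm. A picture is of the moment at which its call begins.
- ctrl.hand_in(): hands the job in; it is judged then, once.
The state is a dict: "time_s": time; "q": joint angles; "dq": joint speeds; "joint_efforts": joint torques, N m; "eef_pos": TCP position; "eef_rot": TCP orientation; "wrist_force": force on the tool from outside, world axes, zero at the start; "torque": the same for the moment, N m; "opening": opening from 0.0 (shut) to 1.0 (fully open); "grasp_force": force on a finger pad.
Only numpy, scipy, OpenCV 4.12 (cv2) and the standard library are available. Lean on these libraries where they do the work, as an engineer would, in place of code of your own. Each camera call takes 0.05 s, during which the arm holds its last target. There are 200 camera calls.

## Working session

There is one attempt and no reset: what is moved stays moved. The work goes in short steps, Python scripts to look and compute and a tool call to move; the robot and the scene stay as the last step left them, time stands still between calls to the robot, and variables do not carry over. Pictures are saved under pics/ and viewed, at most 10 in all, crops included, and the job is handed in when it is done.

Besides the shell and the picture viewer there is one more tool, called after "Request:" as a command line: name --argument value ..., lists and objects as JSON in quotes. jog_arm: Moves the arm, as the interface text tells. Its arguments: {"type":"object","properties":{"series":{"type":"array"}},"required":["series"]}

```bash
mkdir -p pics
cat > h.py <<'E'
import numpy as np, cv2, pickle
from bench import ctrl
from scipy.spatial.transform import Rotation as R
def rot(c):
    r=np.array(c["rotation"],float)
    return r if r.shape==(3,3) else R.from_quat(r[[1,2,3,0]]).as_matrix()
def cloud(c):
    z=c["z_map"]; v,u=np.mgrid[:480,:640]
    p=np.stack([(u-c["cx"])/c["fx"]*z,(v-c["cy"])/c["fy"]*z,z],-1)
    return p@rot(c).T+np.array(c["xyz"])
def ray(c,u,v):
    return np.array(c["xyz"]),rot(c)@np.array([(u-c["cx"])/c["fx"],(v-c["cy"])/c["fy"],1])
def proj(c,p):
    q=rot(c).T@(np.array(p)-np.array(c["xyz"])); return c["fx"]*q[0]/q[2]+c["cx"],c["fy"]*q[1]/q[2]+c["cy"]
def plane(c,u,v,h):
    o,d=ray(c,u,v); return o+d*(h-o[2])/d[2]
E
python3 - <<'E'
from h import *
for n in("top","scene"):
    c=ctrl.camera(n); pickle.dump(c,open(n+".pkl","wb")); cv2.imwrite(f"pics/{n}.png",c["frame"]); print(n,c["xyz"],rot(c).round(3).tolist(),c["fx"],c["cx"],c["cy"])
o=ctrl.get_obs(); print({k:np.round(v,3) for k,v in o.items()})
E
```

```text
top [0.34191961 0.05381853 1.41000664] [[-0.019, -0.993, 0.118], [-1.0, 0.02, 0.007], [-0.009, -0.118, -0.993]] 572.147726720123 317.2157763730284 242.84240074557167
scene [1.1378647  1.03405636 0.94215632] [[-0.83, 0.327, -0.451], [0.557, 0.472, -0.683], [-0.01, -0.819, -0.574]] 517.0882363415676 314.09013541028105 247.18660214977336
{'time_s': np.float64(0.1), 'q': array([ 1.008,  0.181,  1.608, -0.   ,  1.354, -0.206]), 'dq': array([-0.001, -0.003, -0.002,  0.001,  0.002,  0.   ]), 'joint_efforts': array([-0.0000e+00, -4.4587e+01, -3.5224e+01, -0.0000e+00,  4.0000e-03,
       -0.0000e+00]), 'eef_pos': array([0.201, 0.538, 0.23 ]), 'eef_rot': array([-0.   ,  0.177,  0.984, -0.001]), 'wrist_force': array([ 0.216, -0.163, -0.269]), 'torque': array([-0.037,  0.054,  0.022]), 'grasp_force': np.float64(0.0), 'opening': np.float64(1.005)}
```

View pics/top.png

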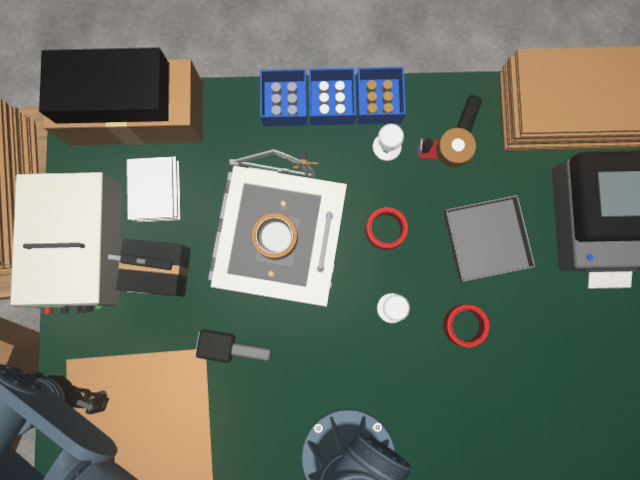

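View pics/scene.png

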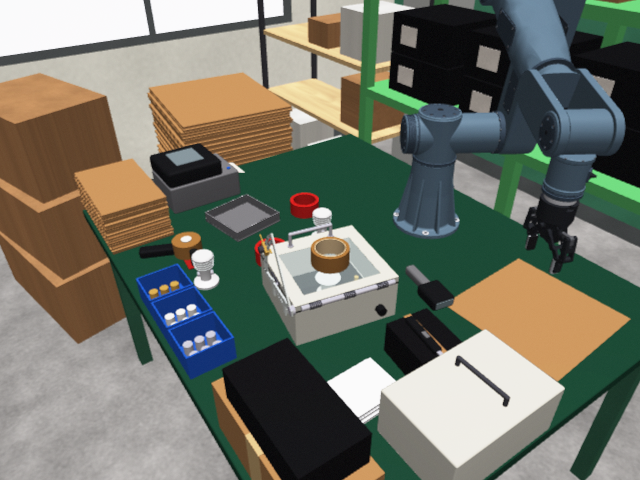

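Brown roll on the lid at top (274,236) is the tape_roll. The red rings at (387,228) and (467,326) are look-alikes, and the brown disc at (458,146) is part of the tape gun. The handle is at (325,241), the tray at (490,238), and the quadrant with the brass index is near (300,162) top / (265,243) scene. I'll confirm in one enlarged crop and measure.

Run:
```python
from h import *
t=pickle.load(open("top.pkl","rb")); s=pickle.load(open("scene.pkl","rb"))
a=cv2.resize(t["frame"][140:310,205:365],None,fx=2.5,fy=2.5,interpolation=cv2.INTER_CUBIC)[:425]
b=cv2.resize(s["frame"][215:300,245:325],(400,425),interpolation=cv2.INTER_CUBIC)
cv2.imwrite("pics/crop1.png",np.hstack([a,b]))
P=cloud(t); hsv=cv2.cvtColor(t["frame"],cv2.COLOR_BGR2HSV); Z=P[...,2]
def sub(m,x0,x1,y0,y1):
    o=np.zeros_like(m);o[y0:y1,x0:x1]=m[y0:y1,x0:x1];return o
# roll
m=sub((Z>.165)&(Z<.2),235,310,200,270); 
print("roll ring n",m.sum(),"z",np.median(Z[m]))
(c,r)=cv2.minEnclosingCircle(np.argwhere(m)[:,::-1].astype(np.float32)); print("circ",c,r,plane(t,*c,.184))
m2=sub((Z>.125)&(Z<.145),200,360,150,310); cnt=np.argwhere(m2)[:,::-1]
print("lid pts",m2.sum(),np.median(Z[m2])); q=P[m2][:,:2].astype(np.float32)
rect=cv2.minAreaRect((q*1000)); print("lid rect mm",rect)
# handle
m3=sub((Z>.155)&(Z<.19),312,345,195,285); h=P[m3]; print("handle n",m3.sum(),h.mean(0),h.min(0),h.max(0)); 
if m3.sum()>5: print("handle rect",cv2.minAreaRect((h[:,:2]*1000).astype(np.float32)))
m4=sub((Z>.025)&(Z<.05),435,545,185,290); print("tray rim",np.median(Z[m4]),cv2.minAreaRect((P[m4][:,:2]*1000).astype(np.float32)))
for n,x0,x1,y0,y1 in(("ringA",360,412,200,255),("lampB",370,415,285,330),("lampA",365,410,115,165)):
    mm=sub(Z>.02,x0,x1,y0,y1); print(n,P[mm].min(0),P[mm].max(0))
```

```text
roll ring n 774 z 0.18245927313728127
circ (274.1693420410156, 234.9744415283203) 23.19210433959961 [0.50693141 0.15519472 0.184     ]
lid pts 13884 0.13465645524128922
lid rect mm ((522.95166015625, 152.65789794921875), (274.16815185546875, 293.9530944824219), 79.40367889404297)
handle n 266 [0.49484206 0.04577059 0.17660179] [0.43216217 0.03100828 0.15701878] [0.55874148 0.05979702 0.18333229]
handle rect ((495.31829833984375, 45.76225662231445), (9.79971981048584, 128.49591064453125), 79.1923599243164)
tray rim 0.0338307677317502 ((511.0166015625, -354.4273681640625), (180.18211364746094, 183.2179412841797), 10.351789474487305)
ringA [ 0.34191961 -0.15330391  0.02011203] [0.58915134 0.05381853 1.41000664]
lampB [ 0.31802533 -0.14392373  0.0812767 ] [0.37735968 0.05381853 1.41000664]
lampA [ 0.34191961 -0.15663327  0.02045253] [0.81567767 0.05381853 1.41000664]
```

View pics/crop1.png

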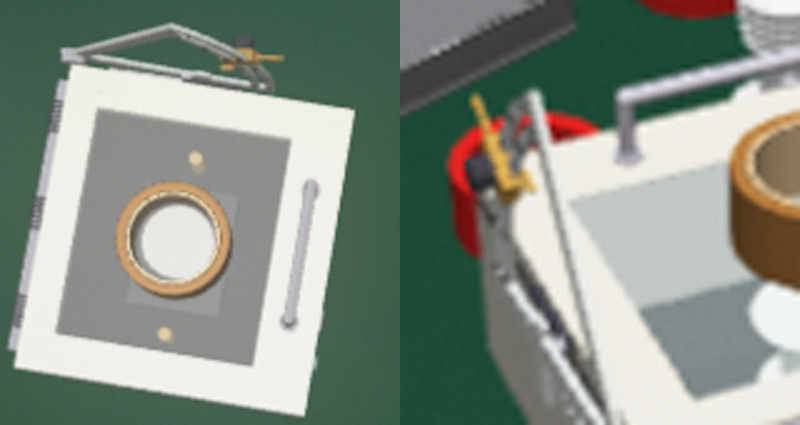

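The crop confirms the brown roll alone on the lid (crop 175,238), the handle bar (300,255) and the brass index with its dark screw (245,57 left panel; 500,150 right panel). Next I'll work out the box frame, the index angle and the roll moves.

```bash
cat >> h.py <<'E'
YAW=np.deg2rad(79.3); BX=np.array([np.cos(YAW),np.sin(YAW),0]); BY=np.array([-np.sin(YAW),np.cos(YAW),0])
RB=np.stack([BX,BY,[0,0,1]],1)
HANDLE0=np.array([.4953,.0458,.174]); BO=HANDLE0-RB@np.array([-.105,0,.174])
def tobox(p): return (np.asarray(p)-BO)@RB*1000
def ang(b): return np.degrees(np.arctan2(b[...,2]-128,130-b[...,0])),np.hypot(b[...,2]-128,130-b[...,0])
def step(p):  # world target -> tool shift mm
    o=ctrl.get_obs(); q=np.array(o["eef_rot"]); return R.from_quat(q[[1,2,3,0]]).as_matrix().T@(np.array(p)-o["eef_pos"])*1000
E
python3 - <<'E'
from h import *
for n,(x0,x1,y0,y1) in dict(top=(280,325,148,175),scene=(255,275,228,260)).items():
    c=pickle.load(open(n+".pkl","rb")); hsv=cv2.cvtColor(c["frame"],cv2.COLOR_BGR2HSV); P=cloud(c)
    m=np.zeros((480,640),bool); w=hsv[y0:y1,x0:x1]; m[y0:y1,x0:x1]=(w[...,0]>10)&(w[...,0]<28)&(w[...,1]>110)&(w[...,2]>80)
    b=tobox(P[m]); a,r=ang(b)
    print(n,m.sum()); print(np.c_[np.argwhere(m)[:,::-1],b.round(),a.round(1),r.round()].astype(int).tolist()); print(np.median(a),np.median(r))
t=pickle.load(open("top.pkl","rb")); P=cloud(t); f=t["frame"]
m=(f.min(-1)>200)&(abs(P[...,2]-.135)<.008); m[:,:200]=0;m[:,360:]=0;m[:150]=0;m[310:]=0
k=cv2.connectedComponentsWithStats(m.astype(np.uint8)); i=1+np.argmax(k[2][1:,4]); pts=P[k[1]==i][:,:2]*1000
r=cv2.minAreaRect(pts.astype(np.float32)); print("lid",r, "BO",BO)
for p in (r[0],): print(tobox([p[0]/1e3,p[1]/1e3,.136]))
o=ctrl.get_obs(); print(o["eef_pos"],"to above roll",step([.522,.196,.231]),step([.4917,.114,.231]))
E
```

```text
top 42
[[302, 160, -29, -157, 213, 28, 180], [303, 160, -31, -157, 215, 28, 183], [304, 160, -33, -157, 217, 28, 186], [305, 160, -36, -157, 218, 28, 188], [303, 161, -31, -155, 213, 27, 183], [304, 161, -34, -155, 215, 28, 185], [305, 161, -36, -155, 216, 28, 188], [306, 161, -38, -155, 219, 28, 191], [307, 161, -40, -156, 218, 27, 192], [304, 162, -34, -152, 218, 28, 187], [305, 162, -36, -153, 215, 27, 188], [306, 162, -38, -153, 219, 28, 191], [307, 162, -40, -155, 212, 26, 190], [308, 162, -42, -154, 216, 26, 193], [309, 162, -44, -156, 211, 25, 193], [310, 162, -47, -154, 218, 27, 199], [311, 162, -49, -156, 215, 26, 199], [312, 162, -51, -155, 219, 26, 203], [313, 162, -53, -156, 218, 26, 204], [314, 162, -55, -156, 219, 26, 207], [304, 163, -35, -150, 219, 29, 188], [305, 163, -37, -150, 219, 28, 190], [306, 163, -39, -150, 220, 28, 192], [307, 163, -40, -154, 208, 25, 188], [308, 163, -43, -153, 212, 25, 192], [309, 163, -45, -153, 215, 26, 195], [311, 163, -49, -153, 217, 26, 200], [312, 163, -51, -154, 215, 25, 201], [313, 163, -54, -153, 218, 26, 205], [314, 163, -56, -15
[... 2874 characters left out ...]
270, 252, -12, -148, 203, 27, 160], [271, 252, -13, -145, 201, 27, 161], [265, 253, -13, -160, 202, 27, 162], [266, 253, -8, -159, 205, 29, 159], [267, 253, -7, -157, 206, 29, 157], [268, 253, -9, -154, 203, 28, 158], [265, 254, -15, -160, 198, 25, 161], [266, 254, -11, -158, 200, 27, 159], [267, 254, -14, -155, 197, 25, 160]]
28.795642083487298 172.68540894826864
lid ((515.6417236328125, 149.20684814453125), (264.9094543457031, 281.15802001953125), 79.28396606445312) BO [0.51479499 0.14897434 0.        ]
[  0.38567122  -0.78883844 136.        ]
[0.20054681 0.5383697  0.23048028] to above roll [-4.20790189e+02 -2.08530434e+02 -3.24597686e-01] [-4.21039460e+02 -2.95949023e+02 -1.89796634e-01]
```

Request:
jog_arm --series '[[[-42,-21,-1,0,0,0,40],[-42,-21,0,0,0,0,40],[-42,-21,0,0,0,0,40],[-42,-21,0,0,0,0,40],[-42,-21,0,0,0,0,40],[-42,-21,0,0,0,0,40],[-42,-21,0,0,0,0,40],[-42,-21,0,0,0,0,40],[-42,-21,0,0,0,0,40],[-42,-20,0,0,0,0,40]]]'

```text
time_s: 1.1
eef_pos: [0.5222, 0.1945, 0.232]
eef_rot: [-0.0, 0.178, 0.984, -0.0]
wrist_force: [0.4, 0.9, -0.4]
opening: 0.467
grasp_force: 0.0
```

Run:
```python
from h import *
c=ctrl.camera("wrist"); cv2.imwrite("pics/w1.png",c["frame"]); pickle.dump(c,open("w1.pkl","wb"))
o=ctrl.get_obs(); print(o["eef_pos"],o["eef_rot"],o["opening"],step([.522,.196,.15]),c["xyz"],rot(c).round(2).tolist())
P=cloud(c); m=(P[...,2]>.17)&(P[...,2]<.19)&(np.hypot(P[...,0]-.507,P[...,1]-.155)<.06); q=P[m]
print(m.sum(),q[:,:2].min(0),q[:,:2].max(0)); print(cv2.minEnclosingCircle((q[:,:2]*1000).astype(np.float32)))
```

```text
[0.52686329 0.18933576 0.23210269] [ 0.00177373  0.17959579  0.98373796 -0.0013515 ] 0.47040577803565803 [ 7.23068774  4.68185216 82.06529461] [0.46086254 0.21777043 0.37423355] [[0.35, 0.9, 0.24], [0.94, -0.34, -0.09], [-0.0, 0.26, -0.97]]
13852 [0.4601004  0.10642499] [0.55944281 0.20627669]
((509.8145751953125, 156.37074279785156), 50.00239944458008)
```

View pics/w1.png

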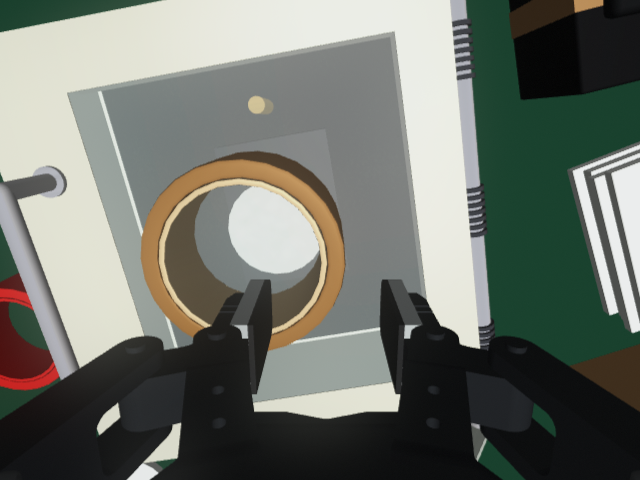

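The wrist view shows the roll ring (centre ~243,250). Its wall will lie between the fingers once the residual motion settles. Refined centre is about (0.509,0.156), so I'm descending.

Request:
jog_arm --series '[[[-1.5,1.6,0,0,0,0,40],[0,0,0,0,0,0,40],[0,0,0,0,0,0,40],[0,0,10,0,0,0,40],[0,0,10,0,0,0,40],[0,0,10,0,0,0,40],[0,0,5,0,0,0,40],[0,0,0,0,0,0,40],[0,0,0,0,0,0,40],[0,0,0,0,0,0,40]]]'

```text
time_s: 2.15
eef_pos: [0.5237, 0.1972, 0.1977]
eef_rot: [0.0, 0.177, 0.984, 0.0]
wrist_force: [-0.1, 0.2, -0.2]
opening: 0.47
grasp_force: 0.0
```

Run:
```python
from h import *
c=ctrl.camera("wrist"); P=cloud(c); o=ctrl.get_obs(); print(o["eef_pos"],o["eef_rot"],step([.524,.197,.152]))
m=(P[...,2]>.17)&(P[...,2]<.188)&(np.hypot(P[...,0]-.507,P[...,1]-.155)<.06); q=P[m]
h=cv2.cvtColor(c["frame"],cv2.COLOR_BGR2HSV)[m]; q=q[h[:,1]>90]
print(len(q),q[:,:2].min(0),q[:,:2].max(0),cv2.minEnclosingCircle((q[:,:2]*1000).astype(np.float32)))
```

```text
[0.52371426 0.19724851 0.19781152] [4.48987609e-04 1.77496404e-01 9.84121337e-01 1.35525304e-04] [-0.31627079 -0.15255338 45.8117402 ]
12327 [0.46056391 0.10651625] [0.55984863 0.20628469] ((509.8266296386719, 156.35684204101562), 50.02473449707031)
```

Request:
jog_arm --series '[[[-0.5,0.5,12,0,0,0,40],[0,0,12,0,0,0,40],[0,0,12,0,0,0,40],[0,0,9,0,0,0,40],[0,0,0,0,0,0,0],[0,0,0,0,0,0,0],[0,0,0,0,0,0,0],[0,0,0,0,0,0,0],[0,0,0,0,0,0,0],[0,0,0,0,0,0,0]]]'

```text
time_s: 3.2
eef_pos: [0.5241, 0.1976, 0.1526]
eef_rot: [0.0, 0.177, 0.984, 0.0]
wrist_force: [0.1, 0.9, -1.5]
opening: 0.148
grasp_force: 59.5
```

Request:
jog_arm --series '[[[0,0,-10,0,0,0,0],[0,0,-22,0,0,0,0],[0,0,-24,0,0,0,0],[0,0,-20,0,0,0,0],[-6,-16,0,0,0,0,0],[-12,-32,0,0,0,0,0],[-15,-40,0,0,0,0,0],[-15,-40,0,0,0,0,0],[-15,-40,0,0,0,0,0],[-15,-40,0,0,0,0,0]]]'

```text
time_s: 4.2
eef_pos: [0.5244, -0.0262, 0.2294]
eef_rot: [0.001, 0.177, 0.984, -0.0]
wrist_force: [0.9, -0.2, -1.1]
opening: 0.143
grasp_force: 59.7
```

Request:
jog_arm --series '[[[-15,-40,0,0,0,0,0],[-15,-40,0,0,0,0,0],[-15,-40,0,0,0,0,0],[-15,-40,0,0,0,0,0],[-15,-40,0,0,0,0,0],[-12,-32,0,0,0,0,0],[-8,-24,0,0,0,0,0],[-5,-14,0,0,0,0,0],[0,0,0,0,0,0,0],[0,0,0,0,0,0,0]]]'

```text
time_s: 5.2
eef_pos: [0.5239, -0.3116, 0.2284]
eef_rot: [-0.0, 0.177, 0.984, 0.0]
wrist_force: [-0.1, -0.3, -1.9]
opening: 0.145
grasp_force: 59.7
```

Run:
```python
from h import *
o=ctrl.get_obs(); print(o["eef_pos"],o["eef_rot"],o["opening"],o["wrist_force"],step([.525,-.313,.021]))
c=ctrl.camera("top"); P=cloud(c); Z=P[...,2]; hsv=cv2.cvtColor(c["frame"],cv2.COLOR_BGR2HSV)
m=(hsv[...,0]>8)&(hsv[...,0]<22)&(hsv[...,1]>100)&(Z>.2)&(Z<.32)&(abs(P[...,1]+.35)<.12); q=P[m]
print(m.sum(),q.min(0),q.max(0),np.linalg.lstsq(np.c_[q[:,:2]-q[:,:2].mean(0),np.ones(len(q))],q[:,2],rcond=None)[0])
```

```text
[ 0.52386555 -0.31162077  0.22836529] [-1.42394568e-04  1.77395263e-01  9.84139597e-01  3.92019767e-04] 0.14504957735508872 [-0.13978434 -0.30736549 -1.94288383] [ -1.63158666  -1.04584321 207.36392395]
170 [ 0.45792843 -0.40193796  0.2483632 ] [ 0.51243915 -0.30254809  0.26470399] [-0.0074398  -0.00795094  0.25897057]
```

Request:
jog_arm --series '[[[-1.6,-1,12,0,0,0,0],[0,0,26,0,0,0,0],[0,0,34,0,0,0,0],[0,0,34,0,0,0,0],[0,0,32,0,0,0,0],[0,0,26,0,0,0,0],[0,0,18,0,0,0,0],[0,0,12,0,0,0,0],[0,0,6,0,0,0,0],[0,0,4,0,0,0,0]]]'

```text
time_s: 6.25
eef_pos: [0.5253, -0.3137, 0.0241]
eef_rot: [0.0, 0.177, 0.984, -0.0]
wrist_force: [0.1, -0.5, -1.1]
opening: 0.148
grasp_force: 59.7
```

Request:
jog_arm --series '[[[0,0,1.5,0,0,0,0],[0,0,1,0,0,0,0],[0,0,0,0,0,0,0],[0,0,0,0,0,0,30],[0,0,0,0,0,0,30],[0,0,0,0,0,0,30],[0,0,0,0,0,0,30],[0,0,-10,0,0,0,30],[0,0,-25,0,0,0,30],[0,0,-35,0,0,0,30]]]'

```text
time_s: 7.25
eef_pos: [0.5238, -0.313, 0.0913]
eef_rot: [-0.002, 0.178, 0.984, 0.001]
wrist_force: [0.9, -0.7, -0.6]
opening: 0.354
grasp_force: 0.0
```

Request:
jog_arm --series '[[[0,0,-35,0,0,0,50],[0,0,-35,0,0,0,50],[0,0,-35,0,0,0,50],[0,0,-35,0,0,0,50],[0,0,-20,0,0,0,50],[0,0,0,0,0,0,50],[0,0,0,0,0,0,50],[0,0,0,0,0,0,50],[0,0,0,0,0,0,50],[0,0,0,0,0,0,50]]]'

```text
time_s: 8.25
eef_pos: [0.5245, -0.3136, 0.2504]
eef_rot: [-0.001, 0.177, 0.984, 0.001]
wrist_force: [0.3, 1.0, 0.1]
opening: 0.588
grasp_force: 0.0
```

Run:
```python
from h import *
o=ctrl.get_obs(); print(o["time_s"],o["eef_pos"],o["q"])
c=ctrl.camera("wrist"); P=cloud(c); Z=P[...,2]; hsv=cv2.cvtColor(c["frame"],cv2.COLOR_BGR2HSV)
m=(Z>.044)&(Z<.06)&(np.hypot(P[...,0]-.51,P[...,1]+.354)<.1)&(hsv[...,1]>90)
q=P[m]; print(m.sum(),np.median(q[:,2]),cv2.minEnclosingCircle((q[:,:2]*1000).astype(np.float32)))
# desired handle tool: tool y along -/+ box x
qq=np.array(o["eef_rot"]); T=R.from_quat(qq[[1,2,3,0]]).as_matrix()
for s in(1,-1):
    X=np.cross(s*BX,[0,0,-1]); D=np.stack([X,s*BX,[0,0,-1]],1)
    print(s,"turn in tool",(R.from_matrix(T.T@D)).as_rotvec())
print("shift",step([.4953,.0458,.255]))
```

```text
8.25 [ 0.52449221 -0.31364206  0.25040028] [-7.32913431e-01  2.46705841e-01  1.48946800e+00 -8.11669346e-06
  1.40780893e+00 -1.94683316e+00]
3482 0.05135211763867356 ((510.532470703125, -354.748291015625), 49.82678985595703)
1 turn in tool [ 0.00105755 -0.00214665 -0.17012496]
-1 turn in tool [-3.19707127e-03 -1.57503487e-03  2.97146560e+00]
shift [153.1082932  326.65114481  -3.82163537]
```

Request:
jog_arm --series '[[[10,20,0,0,0,0,50],[18,39,0,0,0,0,50],[20,42,0,0,0,0,50],[20,42,0,0,0,0,50],[20,42,0,0,0,0,50],[20,42,0,0,0,0,50],[20,42,0,0,0,0,50],[17,37,0,0,0,0,50],[8,20.5,0,0,0,-0.085,50],[0,0,0,0,0,-0.085,50]]]'

```text
time_s: 9.3
eef_pos: [0.4951, 0.0484, 0.2516]
eef_rot: [-0.0, 0.09, 0.996, 0.0]
wrist_force: [-0.6, -1.9, 1.3]
opening: 0.587
grasp_force: 0.0
```

Request:
jog_arm --series '[[[0,0,0,0,0,0,50],[0,0,0,0,0,0,50],[0,0,0,0,0,0,50],[0,0,0,0,0,0,50],[0,0,0,0,0,0,50],[0,0,5,0,0,0,50],[0,0,5,0,0,0,50],[0,0,0,0,0,0,50],[0,0,0,0,0,0,50],[0,0,0,0,0,0,50]]]'

```text
time_s: 10.3
eef_pos: [0.4957, 0.0453, 0.2418]
eef_rot: [0.0, 0.093, 0.996, -0.0]
wrist_force: [0.4, 0.0, 0.0]
opening: 0.582
grasp_force: 0.0
```

Run:
```python
from h import *
c=ctrl.camera("wrist"); P=cloud(c); B=tobox(P); cv2.imwrite("pics/w2.png",c["frame"]); pickle.dump(c,open("w2.pkl","wb"))
m=(abs(B[...,2]-176)<8)&(abs(B[...,0]+105)<25)&(abs(B[...,1])<58)&(c["z_map"]>0)
q=P[m]; print(m.sum(),q.max(0),cv2.minAreaRect((q[:,:2]*1000).astype(np.float32)), B[m].min(0),B[m].max(0))
t=m&(B[...,2]>np.percentile(B[m][:,2],80)); print("crest",np.median(B[t],0))
o=ctrl.get_obs();print(o["eef_pos"],o["eef_rot"],step([.4953,.0458,.155]))
```

```text
4045 [0.5528191  0.06135755 0.1800874 ] ((495.45794677734375, 46.27706527709961), (10.009138107299805, 115.76414489746094), 79.42863464355469) [-109.56380713  -57.94644347  172.17516988] [-99.44432388  57.81458426 180.08740309]
crest [-104.44985628    5.9196013   178.55248691]
[0.49573956 0.04537522 0.24192793] [ 1.20819707e-04  9.32179713e-02  9.95645717e-01 -2.19825761e-05] [ 0.53204474  0.33765237 86.92779943]
```

View pics/w2.png

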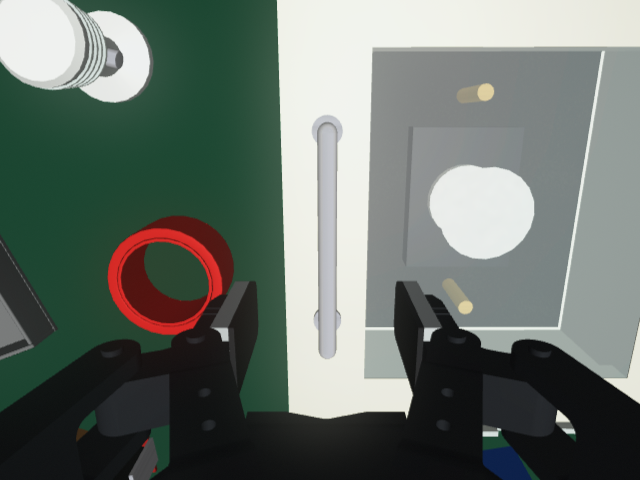

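The bar (pixel 327,240) is centred between the fingers and parallel to the pads. The red ring is well below them. Descend, close.

Request:
jog_arm --series '[[[0,0.5,8,0,0,0,50],[0,0,14,0,0,0,50],[0,0,16,0,0,0,50],[0,0,16,0,0,0,50],[0,0,14,0,0,0,50],[0,0,10,0,0,0,50],[0,0,6,0,0,0,50],[0,0,3,0,0,0,50],[0,0,0,0,0,0,50],[0,0,0,0,0,0,50]]]'

```text
time_s: 11.35
eef_pos: [0.4962, 0.0458, 0.1554]
eef_rot: [0.001, 0.093, 0.996, -0.0]
wrist_force: [-0.2, -0.4, -0.5]
opening: 0.586
grasp_force: 0.0
```

Request:
jog_arm --series '[[[0,0,0,0,0,0,0],[0,0,0,0,0,0,0],[0,0,0,0,0,0,0],[0,0,0,0,0,0,0],[0,0,0,0,0,0,0],[0,0,0,0,0,0,0],[0,0,0,0,0,0,0],[0,0,0,0,0,0,0],[0,0,0,0,0,0,0],[0,0,0,0,0,0,0]]]'

```text
time_s: 12.35
eef_pos: [0.496, 0.0459, 0.155]
eef_rot: [0.0, 0.093, 0.996, 0.0]
wrist_force: [-0.1, 2.8, 5.0]
opening: 0.088
grasp_force: 58.7
```

Run:
```python
from h import *
o=ctrl.get_obs();b=tobox(o["eef_pos"]);print(b,o["q"])
# TCP in lid frame rel. hinge (closed): [x,z]; tool y=+x, tool z=-z; opening by da rotates x->z sense: front rises
p=np.array([b[0]-130,b[2]-128])
for da in (.02,.03,.04,.05):
    c,s=np.cos(da),np.sin(da); n=np.array([c*p[0]+s*p[1],-s*p[0]+c*p[1]])-p
    print(da,"ty",n[0],"tz",-n[1])
# rotation sign: lid turns about +box y ? front(-x) to +z : omega x (-x)=+z -> omega=+y ; in tool axes:
q=np.array(o["eef_rot"]);print(R.from_quat(q[[1,2,3,0]]).as_matrix().T@BY)
```

```text
[-104.75195723   -0.64841245  155.01295801] [-1.46575295e-01  9.39180150e-02  1.86929184e+00  2.36786358e-04
  1.17785633e+00 -1.53065920e+00]
0.02 ty 0.5871719700230926 tz -4.689323736699542
0.03 ty 0.9158976454607455 tz -7.029347461135565
0.04 ty 1.268006731993978 tz -9.365966983393328
0.05 ty 1.6434640190074674 tz -11.698948643467794
[ 9.99999865e-01 -5.27411045e-05 -5.17272770e-04]
```

Request:
jog_arm --series '[[[0,0.6,-4.7,0.02,0,0,0],[0,0.9,-7.0,0.03,0,0,0],[0,0.9,-7.0,0.03,0,0,0],[0,0.9,-7.0,0.03,0,0,0],[0,0.9,-7.0,0.03,0,0,0],[0,0.9,-7.0,0.03,0,0,0],[0,0.9,-7.0,0.03,0,0,0],[0,0.9,-7.0,0.03,0,0,0],[0,0.6,-4.7,0.02,0,0,0],[0,0,0,0,0,0,0]]]'

```text
time_s: 13.35
eef_pos: [0.4984, 0.0591, 0.2111]
eef_rot: [-0.012, 0.092, 0.988, -0.125]
wrist_force: [4.3, -3.8, -6.6]
opening: 0.093
grasp_force: 58.8
```

Request:
jog_arm --series '[[[0,0.6,-4.7,0.02,0,0,0],[0,0.9,-7.0,0.03,0,0,0],[0,0.9,-7.0,0.03,0,0,0],[0,0.9,-7.0,0.03,0,0,0],[0,0.6,-4.7,0.02,0,0,0],[0,0,0,0,0,0,0],[0,0,0,0,0,0,0],[0,0,0,0,0,0,0],[0,0,0,0,0,0,0],[0,0,0,0,0,0,0]]]'

```text
time_s: 14.35
eef_pos: [0.5006, 0.0711, 0.2384]
eef_rot: [-0.018, 0.092, 0.978, -0.189]
wrist_force: [4.4, -3.4, -8.5]
opening: 0.095
grasp_force: 59.0
```

```bash
cat > look.py <<'E'
from h import *
import sys
n=sys.argv[1]
t=ctrl.camera("top"); s=ctrl.camera("scene"); w=ctrl.camera("wrist"); pickle.dump((t,s,w),open(n+".pkl","wb"))
a=cv2.resize(t["frame"][145:195,260:330],(420,300),interpolation=cv2.INTER_CUBIC)
b=cv2.resize(s["frame"][220:270,245:300],(330,300),interpolation=cv2.INTER_CUBIC)
cv2.imwrite(f"pics/{n}.png",np.vstack([np.hstack([a,b]),cv2.resize(w["frame"],(400,300)).repeat(1,0) if 0 else np.hstack([cv2.resize(w["frame"],(375,300)),cv2.resize(s["frame"][180:330,220:408],(375,300))])]))
o=ctrl.get_obs(); q=np.array(o["eef_rot"]); T=R.from_quat(q[[1,2,3,0]]).as_matrix()
b=tobox(o["eef_pos"]-.019*T[:,2]); aa,r=ang(b)
print(o["time_s"],"grasp pt box",b,"lid by handle",np.radians(aa)-np.arctan2(46,235),"r",r,"tool tilt",np.arctan2(-T[:,2]@BX,-T[2,2]),o["wrist_force"],o["torque"],o["opening"],o["grasp_force"])
for c,l in((t,"top"),(s,"scene")):
    B=tobox(cloud(c)); m=(c["z_map"]>0)&(abs(B[...,1])<135)&(B[...,0]<125)&(B[...,0]>-130)&(B[...,2]>130)&(c["frame"].min(-1)>150)&(abs(np.ptp(c["frame"].astype(int),-1))<30)
    A,rr=ang(B[m]); k=(rr>60)&(rr<265); x=np.c_[130-B[m][k][:,0],np.ones(k.sum())]; z=B[m][k][:,2]-128
    for _ in range(6):
        f=np.linalg.lstsq(x,z,rcond=None)[0]; e=abs(x@f-z)<4 if _>1 else abs(x@f-z)<15
        x,z=x[e],z[e]
    print(l,"lid plane slope",np.arctan(f[0]),"offs",f[1]*np.cos(np.arctan(f[0])),len(x))
E
python3 look.py L1
```

```text
14.5 grasp pt box [-72.11735107  -0.49702835 256.02682183] lid by handle 0.37133649187133244 r 239.2536116996502 tool tilt 0.3810408636257682 [ 4.11987305 -4.4092415  -6.77496953] [ 0.09696393 -0.75417007  0.29713166] 0.09347473645871654 59.01497304439545
top lid plane slope 0.36907326182814054 offs 6.945878977274684 2904
scene lid plane slope 0.3690766850269727 offs 9.047982588786354 4890
```

View pics/L1.png

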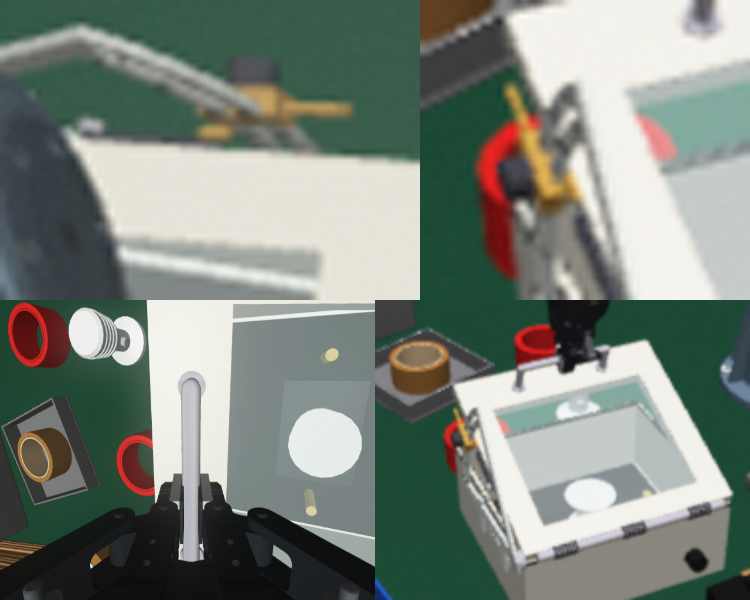

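The lid reads 0.370 by three agreeing measures (handle 0.371, plane slopes 0.369 and 0.369). The roll lies in the tray. In the top crop the brass index (230,105) is still ahead of the lid. I'll lift to about 0.45, then compare pointer and index using averaged frames.

Request:
jog_arm --series '[[[0,0.6,-4.7,0.02,0,0,0],[0,0.6,-4.7,0.02,0,0,0],[0,0.6,-4.7,0.02,0,0,0],[0,0.6,-4.7,0.02,0,0,0],[0,0,0,0,0,0,0],[0,0,0,0,0,0,0],[0,0,0,0,0,0,0],[0,0,0,0,0,0,0],[0,0,0,0,0,0,0],[0,0,0,0,0,0,0]]]'

```text
time_s: 15.5
eef_pos: [0.5023, 0.0803, 0.2547]
eef_rot: [-0.022, 0.091, 0.969, -0.228]
wrist_force: [4.0, -6.0, -5.7]
opening: 0.092
grasp_force: 59.2
```

```bash
python3 look.py L2
cat > avg.py <<'E'
from h import *
import sys
n=sys.argv[1]; ims=[]
for cam,(x0,x1,y0,y1) in dict(top=(275,325,150,180),scene=(250,290,228,268)).items():
    cs=[ctrl.camera(cam) for _ in range(8)]; c=dict(cs[0]); zs=np.stack([k["z_map"] for k in cs]); print(cam,"z noise",np.median(zs.std(0)[y0:y1,x0:x1]))
    c["z_map"]=np.median(zs,0); c["frame"]=np.mean([k["frame"] for k in cs],0).round().astype(np.uint8); pickle.dump(c,open(f"{n}_{cam}.pkl","wb"))
    ims.append(cv2.resize(c["frame"][y0:y1,x0:x1],None,fx=(450/(x1-x0) if cam=="top" else 350/(x1-x0)),fy=450/(x1-x0) if cam=="top" else 350/(x1-x0),interpolation=cv2.INTER_CUBIC))
h=max(i.shape[0] for i in ims); ims=[cv2.copyMakeBorder(i,0,h-i.shape[0],0,0,cv2.BORDER_CONSTANT) for i in ims]
cv2.imwrite(f"pics/{n}.png",np.hstack(ims))
E
python3 avg.py A2
python3 - <<'E'
from h import *
for n in("top","scene"):
    c=pickle.load(open(f"A2_{n}.pkl","rb")); f=c["frame"]; hsv=cv2.cvtColor(f,cv2.COLOR_BGR2HSV); B=tobox(cloud(c))
    A,r=ang(B); m=(hsv[...,0]>10)&(hsv[...,0]<28)&(hsv[...,1]>110)&(hsv[...,2]>80)&(r>150)&(r<225)&(abs(B[...,1]+153)<20)
    print(n,"brass u v y ang r V"); print("\n".join(" ".join(f"{k:.0f}" if j in(0,1,4,5) else f"{k:.1f}" for j,k in enumerate(x)) for x in np.c_[np.argwhere(m)[:,::-1],B[m][:,1],A[m],r[m],hsv[m][:,2]]))
E
```

```text
15.65 grasp pt box [-61.32375033  -0.48816073 271.73656482] lid by handle 0.45101541043314874 r 239.30101860460684 tool tilt 0.4616225422842361 [ 3.63733957 -5.98871182 -7.33412683] [ 0.05618378 -0.66107874  0.34878462] 0.09330089162750035 59.216904044151306
top lid plane slope 0.4499318681604264 offs 6.5704364979739855 3640
scene lid plane slope 0.4491365976317604 offs 9.085638291228728 4903
top z noise 0.002404383
scene z noise 0.002567109
top brass u v y ang r V
302 160 -157.2 28.2 180 188
303 160 -156.8 28.7 184 188
304 160 -157.3 28.2 185 187
305 160 -157.2 28.3 188 174
303 161 -155.1 28.2 183 192
304 161 -154.9 28.4 186 197
305 161 -154.9 28.5 189 186
306 161 -155.3 28.2 191 148
307 161 -156.6 26.9 190 136
304 162 -152.6 28.5 187 198
305 162 -152.9 28.2 189 183
306 162 -153.0 28.2 191 147
307 162 -154.7 26.6 190 168
308 162 -154.9 26.5 193 182
309 162 -154.9 26.5 195 174
310 162 -154.7 26.7 198 169
311 162 -155.1 26.4 200 169
312 162 -155.5 26.1 202 168
313 162 -155.1 26.6 205 168
314 162 -155.4 26.4 207 168
304 163 -150.2 28.7 188 183
305 163 -151.1 27.8 188 175
306 163 -151.3
[... 1965 characters left out ...]
69 170
270 250 -145.6 27.6 166 200
264 251 -161.2 28.2 166 103
265 251 -159.9 29.7 164 183
266 251 -157.4 29.5 163 216
267 251 -154.9 29.3 163 209
268 251 -153.1 30.1 161 185
269 251 -150.6 29.9 161 153
270 251 -146.4 27.5 163 188
271 251 -144.1 27.6 163 193
264 252 -161.3 27.1 165 85
265 252 -159.5 28.0 163 148
266 252 -158.4 29.7 160 184
267 252 -156.5 30.4 159 159
268 252 -154.2 30.4 158 145
269 252 -150.9 29.2 159 139
270 252 -146.9 27.0 161 164
271 252 -144.6 27.1 161 183
265 253 -160.0 27.5 161 100
266 253 -159.0 29.4 158 97
267 253 -155.9 28.3 159 97
268 253 -153.1 27.8 159 101
265 254 -159.7 25.9 161 99
266 254 -158.0 26.7 159 97
267 254 -155.8 26.9 158 98
268 254 -152.8 26.1 159 105
```

View pics/A2.png

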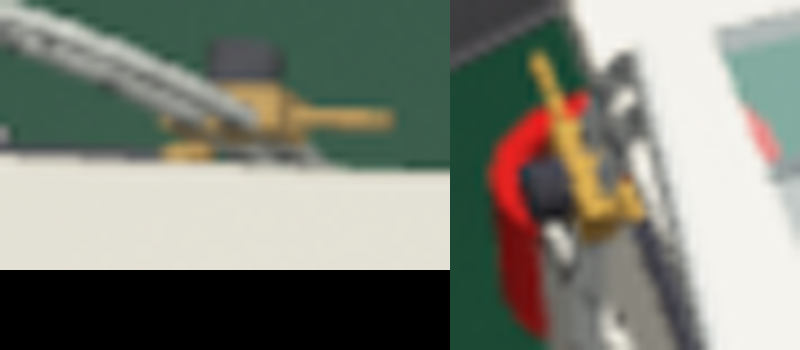

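The averaged crops show the brass block (250,105 left), its thin tail and a nose at (185,152) that the pointer's dark blade runs up to. The block's upper face, 8 mm off its axis, gives about 26.3°. The thin tail and nose surfaces at 26.8° agree if their half thickness is 1.5–2 mm. Cross-checking with the pointer blade in the same frames.

Run:
```python
from h import *
for n in("top","scene"):
    c=pickle.load(open(f"A2_{n}.pkl","rb")); f=c["frame"].astype(int); B=tobox(cloud(c)); A,r=ang(B)
    m=(f.max(-1)<110)&(np.ptp(f,-1)<35)&(B[...,1]<-138)&(B[...,1]>-150)&(r>100)&(r<162)&(abs(A-26)<6)
    print(n,m.sum())
    for x in np.c_[np.argwhere(m)[:,::-1],B[m][:,1],A[m],r[m],f[m].mean(-1)].round(1).tolist()[:45]: print(*x)
```

```text
top 22
295.0 164.0 -149.5 26.4 161.0 77.3
272.0 166.0 -142.8 26.8 103.8 89.0
273.0 166.0 -142.9 26.8 106.4 95.7
274.0 166.0 -143.1 26.6 108.7 95.3
275.0 166.0 -143.4 26.3 110.9 92.0
276.0 166.0 -143.2 26.7 114.1 84.7
277.0 166.0 -143.7 26.0 115.7 83.7
278.0 166.0 -144.1 25.6 117.7 83.3
279.0 166.0 -143.6 26.5 121.5 83.7
280.0 166.0 -144.3 25.6 122.8 83.7
281.0 166.0 -143.6 26.7 127.0 83.7
282.0 166.0 -144.2 26.0 128.6 83.0
283.0 166.0 -144.1 26.3 131.5 83.7
284.0 166.0 -144.4 25.9 133.5 82.7
285.0 166.0 -144.1 26.5 136.9 83.3
286.0 166.0 -144.1 26.7 139.7 83.3
287.0 166.0 -144.1 26.7 142.3 83.0
288.0 166.0 -144.4 26.5 144.5 83.3
289.0 166.0 -144.2 26.9 147.7 82.7
290.0 166.0 -144.8 26.2 149.1 81.7
291.0 166.0 -144.5 26.7 152.4 81.7
292.0 166.0 -144.6 26.6 154.8 90.7
scene 46
271.0 253.0 -145.7 27.4 157.6 92.0
272.0 253.0 -142.9 26.8 157.7 82.3
271.0 254.0 -145.9 26.4 156.3 77.3
272.0 254.0 -144.3 27.5 154.1 76.3
272.0 255.0 -145.0 27.2 151.8 72.0
273.0 255.0 -142.6 27.1 151.3 84.0
272.0 256.0 -146.1 27.4 148.9 68.0
273.0 256.0 -143.7 27.4 148.3 79.7
274.0 256.0 -141.7 27.9 147.0 102.
[... 566 characters left out ...]
4.0 262.0 -145.9 26.2 133.3 76.0
275.0 262.0 -144.5 27.7 130.9 71.3
276.0 262.0 -141.6 26.9 131.1 90.0
275.0 263.0 -144.9 26.9 129.2 63.3
276.0 263.0 -143.5 28.5 126.9 84.3
275.0 264.0 -146.2 27.5 125.9 68.3
276.0 264.0 -143.8 27.4 125.3 82.3
277.0 264.0 -141.6 27.7 124.4 101.7
275.0 265.0 -145.8 25.3 125.6 81.0
276.0 265.0 -144.6 27.4 122.8 75.7
277.0 265.0 -142.2 27.2 122.3 96.3
276.0 266.0 -145.7 27.7 119.9 66.0
277.0 266.0 -143.2 27.4 119.5 90.3
276.0 267.0 -146.0 26.7 118.3 71.7
277.0 267.0 -144.5 28.1 116.3 82.7
277.0 268.0 -145.0 27.5 114.3 75.0
278.0 268.0 -142.9 27.9 113.3 102.0
277.0 269.0 -145.9 27.4 111.7 92.7
278.0 269.0 -143.8 28.0 110.6 102.7
279.0 272.0 -144.0 27.8 102.4 95.0
```

Run:
```python
from h import *
c=pickle.load(open("A2_scene.pkl","rb")); f=c["frame"]; h=cv2.cvtColor(f,cv2.COLOR_BGR2HSV); B=tobox(cloud(c)); A,r=ang(B)
for u in (264,265,266,267,268):
    print(u)
    for v in range(249,262): 
        o,d=ray(c,u,v); print("  ",v,h[v,u].tolist(),"y%.1f a%.1f r%.1f"%(B[v,u,1],A[v,u],r[v,u]))
```

```text
264
   249 [20, 145, 174] y-160.2 a29.2 r170.3
   250 [19, 146, 143] y-160.8 a28.8 r168.2
   251 [18, 144, 103] y-161.2 a28.2 r166.3
   252 [19, 129, 85] y-161.3 a27.1 r165.3
   253 [19, 91, 106] y-160.1 a24.4 r166.8
   254 [20, 47, 109] y-154.2 a16.1 r180.2
   255 [24, 32, 110] y-153.8 a14.5 r181.2
   256 [30, 11, 113] y-154.1 a13.6 r180.3
   257 [50, 7, 109] y-154.0 a12.4 r180.3
   258 [60, 5, 96] y-154.4 a11.5 r179.2
   259 [60, 7, 109] y-154.5 a10.5 r178.8
   260 [60, 4, 114] y-154.1 a8.9 r180.2
   261 [50, 7, 111] y-154.2 a7.8 r180.1
265
   249 [20, 157, 219] y-157.6 a28.9 r170.0
   250 [20, 158, 211] y-158.8 a29.3 r166.8
   251 [19, 163, 183] y-159.9 a29.7 r163.7
   252 [19, 165, 148] y-159.5 a28.0 r163.4
   253 [18, 166, 100] y-160.0 a27.5 r161.4
   254 [19, 157, 99] y-159.7 a25.9 r161.1
   255 [19, 98, 101] y-159.7 a24.6 r160.2
   256 [30, 17, 104] y-152.7 a14.7 r176.7
   257 [50, 7, 116] y-152.4 a13.1 r177.4
   258 [50, 6, 118] y-152.3 a11.9 r177.4
   259 [50, 6, 118] y-152.2 a10.6 r177.8
   260 [50, 7, 114] y-152.0 a9.2 r178.4
   261 [60, 5, 104] y-152.8 a8.8 r176.1
266
   
[... 946 characters left out ...]
-152.5 a17.6 r162.7
   259 [36, 10, 122] y-152.2 a16.0 r162.9
   260 [30, 11, 121] y-152.1 a14.6 r162.9
   261 [36, 10, 123] y-152.2 a13.4 r162.5
268
   249 [21, 59, 122] y-152.9 a32.1 r164.1
   250 [20, 123, 156] y-152.0 a29.8 r164.2
   251 [20, 160, 185] y-153.1 a30.1 r161.3
   252 [19, 160, 145] y-154.2 a30.4 r158.3
   253 [18, 149, 101] y-153.1 a27.8 r159.1
   254 [19, 117, 105] y-152.8 a26.1 r158.7
   255 [20, 53, 121] y-152.1 a23.9 r159.2
   256 [23, 16, 130] y-120.5 a-4.4 r253.9
   257 [21, 19, 134] y-120.6 a-5.2 r254.6
   258 [24, 19, 133] y-120.5 a-6.1 r256.0
   259 [24, 19, 133] y-121.2 a-6.6 r254.6
   260 [24, 19, 133] y-120.8 a-7.7 r257.5
   261 [27, 19, 133] y-121.7 a-8.1 r255.5
```

The index sits at about 0.459 rad (estimates 25.9–26.8°, centred on 26.3°) and the lid is at 0.450. Trim by +0.009.

Request:
jog_arm --series '[[[0,0.1,-1.0,0.0045,0,0,0],[0,0.1,-1.1,0.0045,0,0,0],[0,0,0,0,0,0,0],[0,0,0,0,0,0,0],[0,0,0,0,0,0,0],[0,0,0,0,0,0,0],[0,0,0,0,0,0,0],[0,0,0,0,0,0,0],[0,0,0,0,0,0,0],[0,0,0,0,0,0,0]]]'

```text
time_s: 17.45
eef_pos: [0.5025, 0.0814, 0.2565]
eef_rot: [-0.022, 0.091, 0.968, -0.232]
wrist_force: [4.1, -5.0, -7.3]
opening: 0.094
grasp_force: 59.2
```

```bash
python3 look.py L3; python3 avg.py A3
python3 - <<'E'
from h import *
im=[]
for n,(x0,x1,y0,y1) in dict(top=(262,322,150,180),scene=(250,290,225,275)).items():
    c=pickle.load(open(f"A3_{n}.pkl","rb")); f=c["frame"].astype(int); h=cv2.cvtColor(c["frame"],cv2.COLOR_BGR2HSV); B=tobox(cloud(c)); A,r=ang(B)
    y=B[...,1]; k=(y<-141)&(y>-147)
    dk=(f.max(-1)<100)&(np.ptp(f,-1)<35)&k&(r>125)&(r<157)&(abs(A-26.5)<3)
    br=(h[...,0]>10)&(h[...,0]<28)&(h[...,1]>110)&(h[...,2]>130)&k&(r>158)&(r<171)&(abs(A-26.5)<3)
    print(n,"pointer ang, mm at 158:",np.median(A[dk]),dk.sum(),"nose",np.median(A[br]),br.sum())
    im.append(cv2.resize(c["frame"][y0:y1,x0:x1],(400,int(400*(y1-y0)/(x1-x0))),interpolation=cv2.INTER_CUBIC))
cv2.imwrite("pics/final.png",np.hstack([cv2.copyMakeBorder(i,0,500-i.shape[0],0,0,0) for i in im]))
E
```

```text
17.6 grasp pt box [-60.05615635  -0.49799262 273.38580027] lid by handle 0.4597078522866834 r 239.28721964805135 tool tilt 0.4705856716079961 [ 4.0278226  -5.13214863 -7.70919744] [ 0.05742101 -0.6752273   0.34419659] 0.08938719514478911 59.17439103126526
top lid plane slope 0.4560490781896375 offs 7.162093643416381 3748
scene lid plane slope 0.4578323902181025 offs 9.034890459052397 4844
top z noise 0.0023395875
scene z noise 0.0025741966
top pointer ang, mm at 158: 26.679522242268824 12 nose 26.30245694923306 4
scene pointer ang, mm at 158: 27.730925081124816 27 nose 27.39972549002396 6
```

View pics/final.png

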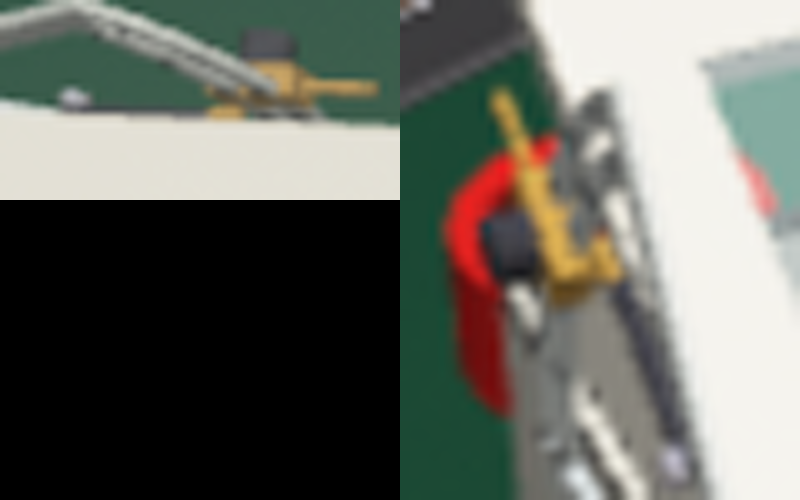

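The final view shows the pointer blade (top 150,112; scene 650,370) running straight into the brass nose (225,113; 605,270). Their surface angles agree within 0.4°, and the lid is held steady at about 0.458 rad. Handing in.

```bash
python3 -c "from bench import ctrl; print(ctrl.hand_in())"
```

```text
the job is handed in; nothing more can be done
None
```

The tape roll lies flat in the tray, and I handed in with the gripper still holding the lid at about 0.458 rad; I measured the brass index at about 0.459 rad, to within roughly 0.01.

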